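# Fish a lost glazed disc from under the drying shelf

### The arm

A 7-joint arm with a two-finger parallel gripper is mounted at the origin on the work surface. World frame = base frame: x ahead of the robot, y to its left, z up, the work surface at z = 0. Lengths are in m, angles in rad, forces in N, time in s.
With the tool pointing down it reaches from about 0.425 to 0.975 m from the base axis. Payload 16.7 kg.
Tool frame: the origin (TCP) lies midway between the tips of the shut fingers; the grasp point (between the pads) lies 19 mm behind it; z points along the fingers, y is the line along which they close (so a half turn about z gives the same grasp; the last joint's range is limited). The gripper opens to 85 mm and grips with 20 to 120 N. Pads are 22 mm wide; open, the fingers measure 114 mm over their backs; the gripper's body (76 mm by 85 mm) begins 54 mm behind the grasp point. The pads swing forward as they close: fully open they stand 13 mm farther back than shut.
Start: joints at [-1.294, 0.426, 0.074, 1.606, -0.034, 1.111, -0.067], TCP at [0.279, 0.615, 0.203] pointing down, gripper open.
Joint ranges: [-2.85, 2.85], [-0.5, 2.14], [-1.23, 1.37], [0.21, 2.46], [-1.02, 4.16], [0.16, 2.05], [-2.73, 2.73]. Speed limits (rad/s): [1.89, 1.89, 2.39, 2.39, 3.01, 3.01, 3.01].

### API

Orientations are given as a rotation vector (axis times angle).
In Python, from cell import env gives the robot as it stands. The module is installed in compiled form; this text tells all that it offers.
- The arm moves only by the tool step_arm, never from a script. Its argument "deltas" is a list of rows, each a list of 7 numbers: the shift along the tool's x, y, z in mm, then the turn, a rotation vector about the tool's x, y, z in degrees, then the closure, from -1 (fully open) to 1 (shut), so that 0 is half open. In form: [[x, y, z, wx, wy, wz, claw], ...]. A call has 1 to 8 rows; each row shifts and turns the commanded pose from where the row before left it, along the tool's axes as they then stand; what a row does not reach is not made up. A row lasts 1/12 s, in which the tool goes at most 41.7 mm and 7.16 degrees, less where a joint would pass 70% of its speed; a pose out of reach is approached as far as the arm can. A call with a gripper value outside its range is refused whole. The fingers move at their own pace and stop on an object; "force" is the grip in N (left out, the last holds). Time passes only in rows, so rows that do not move let the fingers close. It gives the time, the measured TCP pose, the force, the opening and the grip force at its end, in the units of the state.
- env.sense(): the state, without advancing time (a new reading comes with each control period).
- env.camera(name): name is "scene" or "top" or "wrist"; returns the picture (384x512x3 uint8, blue, green, red); there is no depth.
- env.get_calibration(name): a dict with "intrinsics" (3x3 intrinsics, pixels), "extrinsics" (4x4, takes a point from camera to world coordinates); the wrist camera has in their place "mount" (4x4, takes a point from camera to tool coordinates, whose origin is the TCP and whose axes are the flange's). Camera axes: x right, y up, looking along -z (the intrinsics and any distortion apply to the point x, -y, -z); pixel columns grow to the right and rows downward; lengths in m; the calibration is good to about 2 mm. A picture is of the moment at which its call begins: read the wrist's pose just before it. get_calibration takes no time and is no camera call.
- env.job_done(): hands the job in; it is judged then, once.
The state is a dict: "clock": time; "joints": joint angles; "qd": joint speeds; "joint_efforts": joint torques, N m; "tool_pos": TCP position; "tool_rot": TCP orientation; "contact_force": force on the tool from outside, world axes, zero at the start; "torque": the same for the moment, N m; "gripper_width": finger opening in m; "grasp_force": force on a finger pad.
Only numpy, scipy, OpenCV 4.12 (cv2) and the standard library are available. Lean on these libraries where they do the work, as an engineer would, in place of code of your own. Each camera call takes 0.05 s, during which the arm holds its last target. There are 200 camera calls.

### The job

A yellow-glazed clay disc has slid in under the low drying shelf, out of sight, and lies close beside a hidden divider. Take the hooked probe from its cork mat, slide it in under the shelf beside the empty side wall, sweep it gently across until you feel the disc pinned against the divider, and drag the disc out into the blue catch tray; then lay the probe flat on its mat again and let go. Never force the probe's blade against anything (it takes 15 N at most), leave the disc lying alone in the tray, and leave everything else on the table where it is.

Things in the scene. Friction and masses are not known exactly. Their poses are not given: they have to be found in the camera images.
- station: Wooden drying station, fixed. Origin on the table under the middle of the low shelf's front edge; x goes in under the shelf, y across, z up. Ware board with top at z = 20 mm (x -5 to 145, y -105 to 105). Shelf board above it: underside z = 39, top z = 53, x -5 to 145. Side walls' inner faces at y = -95 and +95, back wall's at x = 125. Plaster moulds fixed on top (x 49 to 135, up to z = 120).
- mouth (a point): Middle of the open front of the space under the shelf, on the ware board (x 0, y 0, z 20 mm in the station's frame). Inside, NOT reported and out of sight, to be found by touch: a fixed wooden divider 8 mm thick, parallel to station x, from x = 30 to 118, as high as the space, its middle plane anywhere from station y = 5 to 80; and the lost disc beside it, on its -y side.
- lane (a point): Point at the mouth's empty side (x 0, y -70, z 20 mm in the station's frame): the strip y -95 to -42 is always empty. The lost disc: yellow glaze, 34 mm across, 12 thick, 24 to 39 g, loose, flat on the ware board, centre at station x = 45 to 70, its rim 1 to 5 mm from the divider. It slides too easily to be felt until pinned against the divider.
- tray: Shallow blue plastic catch tray, fixed to the station's front. Origin under its middle (x -56, y 0 in the station's frame), same axes. Outside 100 mm (x) by 190 (y), walls 4 mm thick with tops at z = 18 (2 mm below the ware board's top), floor at z = 6. Empty at the start. A disc dragged over the ware board's edge drops into it.
- probe: Hooked probe, 150 g in all, loose, starts lying flat on the mat. Origin: on its flat sole, under the middle of the orange handle; x along the blade to the hook, z up. The handle is an upright block 50 mm (x) by 20 (y) by 64 tall, gripped from above across its 20 mm width, which leaves it good hold up to about 5 N sideways at the hook.
- blade: The probe's flat aluminium blade, part of the probe; same origin and axes. A straight bar 14 mm wide (y -7 to 7), 8 tall (z 0 to 8), from the handle to x = 178 mm, with a toe at its end on the +y side only: x 170 to 178, y 7 to 29, z 0 to 8. It must never bear more than 15 N from anything.
- hook (a point): Point on the probe's sole level at the near (handle-side) face of the toe, at x = 170, y = 18 mm in the probe's frame.
- mat: Cork mat, fixed, 300 mm (x) by 140 (y), 3 thick; origin under its middle. The probe's place: at the start it lies along the mat with its hook towards +x.
- bowl: Terracotta bowl, 124 mm across, 60 high, origin under its middle; bystander.
- cup: White cup, 76 mm across, 85 high, origin under its middle; bystander.
- jar: Amber jar, 68 mm across, 90 high, origin under its middle; bystander.
- mould: Round cream plaster mould, 110 mm across, 70 high, origin under its middle; bystander.
- spare1: Unglazed clay disc, 34 mm across, 12 thick, origin under its middle; bystander.
- spare2: Another unglazed clay disc, the same; bystander.
- brush: Brush lying on the table; origin under its middle; bystander.

How it is judged:
On the way, in this order (a step that is already met when the one before it is completed fails the run):
1. the probe's hook is well in under the shelf (x of hook in the frame of station above 0.06 m and y of hook in the frame of station between -0.095 and 0.095 m and z of hook in the frame of station below 0.04 m), for 0.1 s.
2. the hook is out again and the disc lies in the tray, the blade not touching the tray (x of hook in the frame of station below 0 m and contact force between tray and anything else between 0.1 and 0.6 N and contact force between blade and tray below 0.02 N), for 0.2 s.
At the end, for the whole second after the job is handed in: The disc, and nothing else, rests in the catch tray (the tray bears 0.1 to 0.6 N); the probe lies flat (within 0.1 rad, sole within 10 mm of the table) and still, with its handle's middle and its hook both over the cork mat (contact force between tray and anything else between 0.1 and 0.6 N and x of probe in the frame of mat between -0.15 and 0.15 m and y of probe in the frame of mat between -0.07 and 0.07 m and x of hook in the frame of mat between -0.15 and 0.15 m and y of hook in the frame of mat between -0.07 and 0.07 m and height (world z) of probe between -0.003 and 0.01 m and angle between probe's own z axis and vertical below 0.1 rad and linear speed of probe below 0.02 m/s); the robot touches nothing.
It fails at once if the probe's blade is forced: more than 15 N between it and anything (contact force between blade and anything else above 15 N).
It fails at once if a bystander is moved by more than 20 mm (distance of any of bowl, cup, jar, mould, spare1, spare2, brush from where it was at the start of the episode above 0.02 m).
It also fails if it takes over 58 s, if anything falls off the work surface, if the arm or the gripper's body presses on something with over 40 N, if the wrist force passes 120 N, or if a joint passes its speed limit or range.

## Working session

There is one attempt and no reset: what is moved stays moved. The work goes in short steps, Python scripts to look and compute and a tool call to move; the robot and the scene stay as the last step left them, time stands still between calls to the robot, and variables do not carry over. Pictures are saved under pics/ and viewed, at most 10 in all, crops included, and the job is handed in when it is done.

Besides the shell and the picture viewer there is one more tool, called as name([rows], argument=value, ...), one row to a line, values as JSON. step_arm: Moves the arm, as the interface text tells. Its arguments: {"type":"object","properties":{"deltas":{"type":"array"},"force":{"type":"number"}},"required":["deltas"]}

```bash
mkdir -p pics
cat > h.py <<'E'
import numpy as np, cv2
from cell import env
from scipy.spatial.transform import Rotation as R
def grab(name):
    s=env.sense(); im=np.array(env.camera(name)); c=env.get_calibration(name)
    K=np.array(c["intrinsics"])
    if "extrinsics" in c: E=np.array(c["extrinsics"])
    else:
        T=np.eye(4); T[:3,:3]=R.from_rotvec(s["tool_rot"]).as_matrix(); T[:3,3]=s["tool_pos"]; E=T@np.array(c["mount"])
    return im,K,E,c
def ray(px,K,E,z):
    px=np.atleast_2d(px).astype(float)
    d=np.c_[(px[:,0]-K[0,2])/K[0,0],-(px[:,1]-K[1,2])/K[1,1],-np.ones(len(px))]@E[:3,:3].T
    o=E[:3,3]; return o+d*((z-o[2])/d[:,2])[:,None]
def proj(P,K,E):
    q=(np.atleast_2d(P)-E[:3,3])@E[:3,:3]
    return np.c_[K[0,0]*q[:,0]/-q[:,2]+K[0,2],-K[1,1]*q[:,1]/-q[:,2]+K[1,2]]
E
python3 - <<'E'
from h import *
for n in ["top","scene"]:
    im,K,E,c=grab(n); cv2.imwrite(f"pics/{n}0.png",im); print(n,K.tolist(),E.round(3).tolist(),[k for k in c])
s=env.sense(); print(s["clock"],s["tool_pos"],s["tool_rot"],s["contact_force"],s["gripper_width"])
print(env.get_calibration("wrist"))
E
```

```text
top [[426.03242207467116, 0.0, 256.6782477866501], [0.0, 426.03242207467116, 197.7449825268739], [0.0, 0.0, 1.0]] [[0.023, 0.998, -0.066, 0.497], [-1.0, 0.024, 0.014, -0.064], [0.016, 0.066, 0.998, 1.474], [0.0, 0.0, 0.0, 1.0]] ['intrinsics', 'extrinsics']
scene [[378.49551666495734, 0.0, 250.7168263307114], [0.0, 378.49551666495734, 190.1781362272765], [0.0, 0.0, 1.0]] [[-0.835, -0.422, 0.353, 1.01], [0.55, -0.638, 0.539, 0.547], [-0.002, 0.644, 0.765, 0.984], [0.0, 0.0, 0.0, 1.0]] ['intrinsics', 'extrinsics']
0.1 [0.27863422 0.61437296 0.20219686] [-6.63692837e-01 -3.07050860e+00  1.75628807e-03] [ 0.55208346  0.2833827  -0.07087153] 0.08523904889253574
{'intrinsics': array([[293.38644101,   0.        , 256.66034994],
       [  0.        , 293.38644101, 188.65332293],
       [  0.        ,   0.        ,   1.        ]]), 'mount': array([[-1.47432997e-03,  9.55894210e-01,  2.93707484e-01,
         7.43646765e-02],
       [ 9.99998827e-01,  1.28761381e-03,  8.29075428e-04,
        -3.84046280e-04],
       [ 4.14326589e-04,  2.93708362e-01, -9.55894987e-01,
        -1.70624828e-01],
       [ 0.00000000e+00,  0.00000000e+00,  0.00000000e+00,
         1.00000000e+00]])}
```

View pics/top0.png

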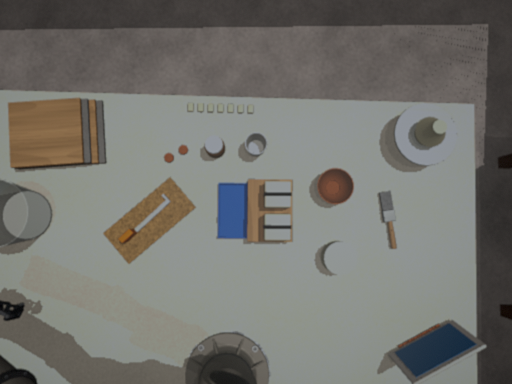

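View pics/scene0.png

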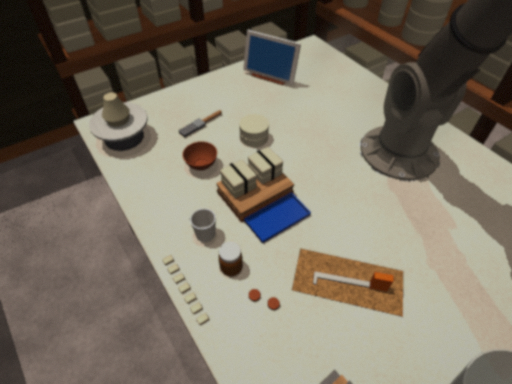

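The top view shows the mat with the probe (orange handle about (127,236), hook about (167,198)), the tray (232,210) and the station (270,210). In the image, station x points right (world -y) and station y points up (world +x). The scene view shows the same layout.

```bash
cat > m1.py <<'E'
from h import *
im,K,E,c=grab("top"); hsv=cv2.cvtColor(im,cv2.COLOR_BGR2HSV)
def blob(m,roi):
    x0,y0,x1,y1=roi; k=np.zeros_like(m); k[y0:y1,x0:x1]=m[y0:y1,x0:x1]
    cs,_=cv2.findContours(k,cv2.RETR_EXTERNAL,cv2.CHAIN_APPROX_NONE); return max(cs,key=cv2.contourArea)
def rect(cn,z):
    P=ray(cn[:,0,:],K,E,z)[:,:2]
    r=cv2.minAreaRect((P*1000).astype(np.float32)); return r,cv2.boxPoints(r).round(1).tolist()
tray=blob(cv2.inRange(hsv,(105,120,40),(125,255,255)),(205,170,260,250)); print("tray",rect(tray,.018))
brown=cv2.inRange(hsv,(5,60,40),(28,255,255))
k=cv2.morphologyEx(brown,cv2.MORPH_CLOSE,np.ones((9,9),np.uint8))
print("mat",rect(blob(k,(90,165,207,275)),.003))
org=cv2.inRange(hsv,(3,190,120),(17,255,255))
h=blob(org,(100,165,200,275)); print("handle",rect(h,.060),cv2.boundingRect(h),cv2.contourArea(h))
bl=cv2.inRange(hsv,(0,0,120),(180,70,255)); b=blob(bl,(128,190,172,235)); print("blade",rect(b,.011),cv2.boundingRect(b))
print("station", rect(blob(brown,(246,170,300,250)),.053))
cv2.imwrite("pics/z.png",cv2.resize(im[160:290,90:310],None,fx=3.6,fy=3.6,interpolation=cv2.INTER_CUBIC))
E
python3 m1.py
```

```text
tray (((547.9302368164062, -1.143310546875), (181.1276397705078, 95.4563980102539), 1.4056388139724731), [[456.20001220703125, 44.29999923706055], [458.6000061035156, -51.099998474121094], [639.5999755859375, -46.599998474121094], [637.2999877929688, 48.79999923706055]])
mat (((509.6173400878906, 282.8248291015625), (138.77667236328125, 297.1945495605469), 41.844398498535156), [[358.79998779296875, 347.20001220703125], [557.0999755859375, 125.80000305175781], [660.4000244140625, 218.39999389648438], [462.20001220703125, 439.79998779296875]])
handle (((455.64508056640625, 345.03411865234375), (14.059146881103516, 45.883514404296875), 46.90288162231445), [[434.1000061035156, 355.6000061035156], [467.6000061035156, 324.20001220703125], [477.20001220703125, 334.5], [443.70001220703125, 365.79998779296875]]) (120, 230, 13, 12) 55.5
blade (((574.8167114257812, 312.1076354980469), (72.0291748046875, 88.84052276611328), 1.392989158630371), [[537.7000122070312, 355.6000061035156], [539.9000244140625, 266.79998779296875], [611.9000244140625, 268.6000061035156], [609.7000122070312, 357.3999938964844]]) (128, 190, 27, 22)
station (((551.1195678710938, -126.2818603515625), (206.98329162597656, 146.31442260742188), 1.0144356489181519), [[446.29998779296875, -55.0], [448.8999938964844, -201.3000030517578], [655.9000244140625, -197.60000610351562], [653.2999877929688, -51.29999923706055]])
```

View pics/z.png

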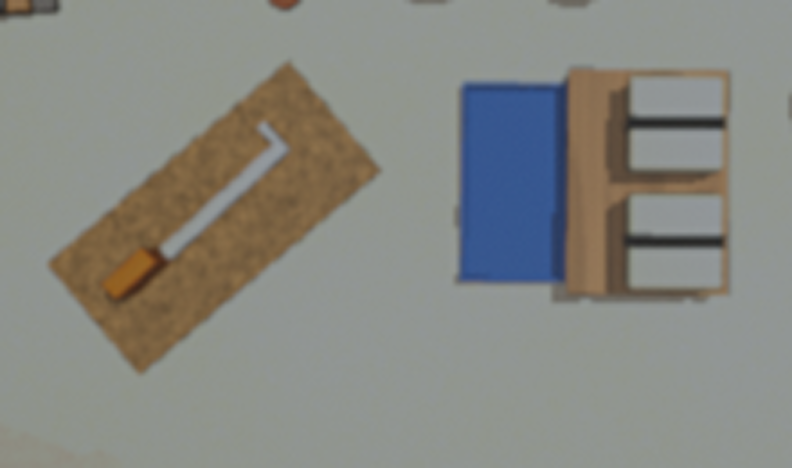

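The zoomed crop shows the probe lying about -46° in world yaw, with its handle near world (0.456, 0.345) and its toe on the +y side. The station's origin is near (0.550, -0.057) with y turned about +1.2°. I'll move above the handle.

step_arm([
  [-28, -18, 0, 0, 0, 0, -1],
  [-28, -18, 0, 0, 0, 0, -1],
  [-28, -18, 0, 0, 0, 0, -1],
  [-28, -18, 0, 0, 0, 0, -1],
  [-28, -18, 0, 0, 0, 0, -1],
  [-28, -18, 0, 0, 0, 0, -1],
  [-28, -18, 0, 0, 0, 0, -1],
  [-28, -18, 0, 0, 0, 0, -1],
], force=100)

```text
clock: 0.82
tool_pos: [0.4238, 0.3894, 0.2027]
tool_rot: [-0.664, -3.07, 0.0]
contact_force: [0.6, 0.7, -0.9]
gripper_width: 0.0856
grasp_force: 0.0
```

step_arm([
  [-25, -15, 0, 0, 0, 0, -1],
  [-24, -14, 0, 0, 0, 0, -1],
  [0, 0, 0, 0, 0, 5, -1],
  [0, 0, 0, 0, 0, 5, -1],
  [0, 0, 0, 0, 0, 5, -1],
  [0, 0, 0, 0, 0, 5, -1],
  [0, 0, 0, 0, 0, 0, -1],
])

```text
clock: 1.4
tool_pos: [0.4559, 0.3442, 0.2026]
tool_rot: [-1.194, -2.906, 0.001]
contact_force: [0.2, 0.5, 0.0]
gripper_width: 0.0855
grasp_force: 0.0
```

```bash
cat > m2.py <<'E'
from h import *
import sys
im,K,E,c=grab("wrist"); cv2.imwrite(f"pics/{sys.argv[1]}.png",im)
hsv=cv2.cvtColor(im,cv2.COLOR_BGR2HSV)
s=env.sense(); Rm=R.from_rotvec(s["tool_rot"]).as_matrix(); print(s["clock"],s["tool_pos"],Rm.round(4).tolist(),s["contact_force"])
def pr(n,m):
    cs,_=cv2.findContours(m,cv2.RETR_EXTERNAL,cv2.CHAIN_APPROX_NONE); cs=sorted(cs,key=cv2.contourArea)[-3:]
    for q in cs: print(n,cv2.contourArea(q),cv2.boundingRect(q),np.round(cv2.boxPoints(cv2.minAreaRect(q)),1).tolist())
pr("org",cv2.inRange(hsv,(3,180,100),(17,255,255))); pr("grey",cv2.inRange(hsv,(0,0,110),(180,60,255)))
E
python3 m2.py w1
```

```text
1.45 [0.45582847 0.34435746 0.20267514] [[-0.7154, 0.6987, -0.0002], [0.6987, 0.7154, -0.0003], [-0.0001, -0.0003, -1.0]] [-0.35388929  0.94900321  0.63038345]
org 0.0 (264, 151, 2, 1) [[265.0, 151.0], [265.0, 151.0], [264.0, 151.0], [264.0, 151.0]]
org 0.0 (255, 151, 2, 1) [[256.0, 151.0], [256.0, 151.0], [255.0, 151.0], [255.0, 151.0]]
org 0.0 (253, 151, 1, 1) [[253.0, 151.0], [253.0, 151.0], [253.0, 151.0], [253.0, 151.0]]
grey 815.5 (405, 355, 44, 29) [[405.0, 355.0], [448.0, 355.0], [448.0, 383.0], [405.0, 383.0]]
grey 2110.5 (459, 0, 53, 55) [[459.0, 0.0], [511.0, 0.0], [511.0, 54.0], [459.0, 54.0]]
grey 146888.0 (0, 0, 512, 348) [[-0.0, 0.0], [511.0, 0.0], [511.0, 347.0], [0.0, 347.0]]
```

View pics/w1.png

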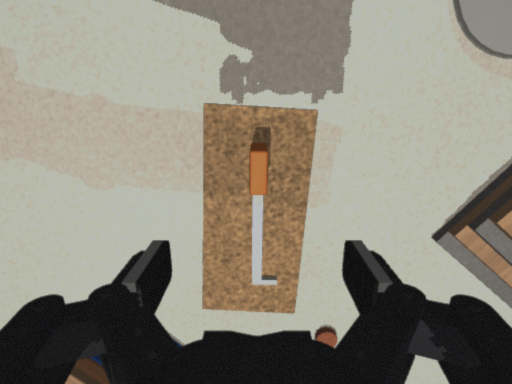

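The wrist view shows the handle's top face at about (250–268, 152–195), the blade running down to the toe at about (253–277, 282), and the fingers at the bottom.

```bash
cat > m3.py <<'E'
from h import *
im,K,E,c=grab("wrist"); g=im.astype(int); hsv=cv2.cvtColor(im,cv2.COLOR_BGR2HSV)
s=env.sense(); Rm=R.from_rotvec(s["tool_rot"]).as_matrix(); p=s["tool_pos"]
print(hsv[165,258],hsv[147,258],hsv[230,257],hsv[230,230],"cam",E[:3,3].round(3))
roi=np.zeros(im.shape[:2],np.uint8); roi[100:315,205:310]=1
def rep(n,m,z):
    m=cv2.morphologyEx(m*roi,cv2.MORPH_OPEN,np.ones((2,2),np.uint8))
    q=max(cv2.findContours(m,cv2.RETR_EXTERNAL,cv2.CHAIN_APPROX_NONE)[0],key=cv2.contourArea)
    W=ray(q[:,0,:],K,E,z); T=(W-p)@Rm*1000
    r=cv2.minAreaRect(T[:,:2].astype(np.float32))
    print(n,cv2.boundingRect(q),"rect tool xy mm",r,"box",cv2.boxPoints(r).round(1).tolist()); return T
v=hsv[...,2]
top=((hsv[...,0]<20)&(hsv[...,1]>190)&(v>150)).astype(np.uint8)
rep("top",top,.067)
T=rep("blade",((hsv[...,1]<70)&(v>110)).astype(np.uint8),.011)
# blade axis: rows mid
f=[]
for x in np.arange(-100,20,5):
    k=T[abs(T[:,0]-x)<2.5,1]
    if len(k)>1: f.append((x,k.min().round(1),k.max().round(1)))
print([tuple(float(a) for a in b) for b in f])
E
python3 m3.py
```

```text
[ 14 160 179] [ 11 172  80] [ 75   5 188] [ 15 114 146] cam [0.403 0.396 0.373]Traceback (most recent call last):
  File "m3.py", line 14, in <module>
    rep("top",top,.067)
    ~~~^^^^^^^^^^^^^^^^
  File "m3.py", line 8, in rep
    q=max(cv2.findContours(m,cv2.RETR_EXTERNAL,cv2.CHAIN_APPROX_NONE)[0],key=cv2.contourArea)
ValueError: max() iterable argument is empty
```

```bash
sed -i 's/>190)&(v>150)/>138)\&(v>150)/' m3.py; python3 m3.py
```

```text
[ 14 160 180] [ 11 164  81] [ 70   4 188] [ 16 111 145] cam [0.402 0.396 0.373]
top (251, 153, 17, 43) rect tool xy mm ((-3.9311485290527344, 2.2284369468688965), (46.66785430908203, 17.40938949584961), 0.41956600546836853) box [[-27.299999237060547, 10.800000190734863], [-27.200000762939453, -6.599999904632568], [19.5, -6.300000190734863], [19.299999237060547, 11.100000381469727]]
blade (293, 190, 18, 126) rect tool xy mm ((-137.17425537109375, 60.9782600402832), (25.275218963623047, 195.3377227783203), 87.03694915771484) box [[-235.39999389648438, 53.400001525878906], [-40.29999923706055, 43.29999923706055], [-39.0, 68.5999984741211], [-234.10000610351562, 78.5999984741211]]
[(-100.0, 63.5, 71.8), (-95.0, 63.4, 71.6), (-90.0, 64.4, 71.3), (-85.0, 64.2, 71.0), (-80.0, 65.2, 70.8), (-75.0, 65.0, 70.5), (-70.0, 65.0, 70.3), (-65.0, 65.8, 70.0), (-60.0, 65.7, 69.7), (-55.0, 66.6, 69.5), (-50.0, 66.5, 69.2), (-45.0, 67.5, 69.0), (-40.0, 67.3, 68.7)]
```

step_arm([
  [-4, 2, 20, 0, 0, 0, -1],
  [0, 0, 28, 0, 0, 0, -1],
  [0, 0, 28, 0, 0, 0, -1],
  [0, 0, 28, 0, 0, 0, -1],
  [0, 0, 28, 0, 0, 0, -1],
  [0, 0, 25, 0, 0, 0, -1],
  [0, 0, 20, 0, 0, 0, -1],
  [0, 0, 0, 0, 0, 0, -1],
])

```text
clock: 2.22
tool_pos: [0.4583, 0.3415, 0.0222]
tool_rot: [-1.182, -2.908, 0.008]
contact_force: [-0.9, -1.1, 0.3]
gripper_width: 0.0856
grasp_force: 0.0
```

step_arm([
  [0, 0, 0, 0, 0, 0, 1],
  [0, 0, 0, 0, 0, 0, 1],
  [0, 0, 0, 0, 0, 0, 1],
  [0, 0, 0, 0, 0, 0, 1],
  [0, 0, 0, 0, 0, 0, 1],
  [0, 0, 0, 0, 0, 0, 1],
  [0, 0, 0, 0, 0, 0, 1],
  [0, 0, 0, 0, 0, 0, 1],
], force=100)

```text
clock: 2.88
tool_pos: [0.4606, 0.3434, 0.027]
tool_rot: [1.187, 2.908, 0.002]
contact_force: [-3.0, -2.9, 14.9]
gripper_width: 0.0171
grasp_force: 98.5
```

step_arm([
  [0, 0, -3, 0, 0, 0, 1],
  [0, 0, -8, 0, 0, 0, 1],
  [0, 0, -20, 0, 0, 0, 1],
  [0, 0, -30, 0, 0, 0, 1],
  [0, 0, -30, 0, 0, 0, 1],
  [0, 0, -10, 0, 0, 0, 1],
  [0, 0, 0, 0, 0, 0, 1],
  [0, 0, 0, 0, 0, 0, 1],
])

```text
clock: 3.55
tool_pos: [0.4602, 0.3432, 0.1272]
tool_rot: [1.187, 2.909, 0.002]
contact_force: [0.2, 0.3, -3.1]
gripper_width: 0.0169
grasp_force: 98.1
```

```bash
python3 m2.py w2 | head -1
```

```text
3.6 [0.45971578 0.34275313 0.12623466] [[-0.7146, 0.6995, -0.0006], [0.6995, 0.7146, -0.0004], [0.0002, -0.0007, -1.0]] [ 0.09450475 -0.45855278 -2.04248424]
```

View pics/w2.png

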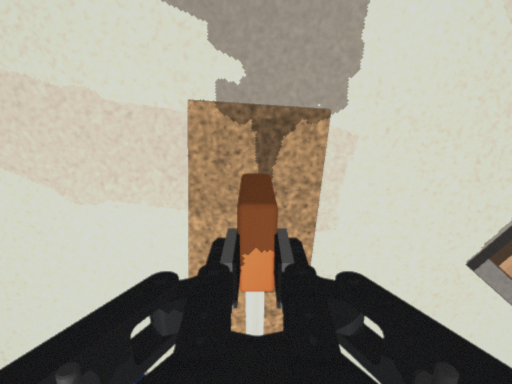

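The probe is held. The handle's back face is at columns 238–276 (its sole edge at row 174), and the top face is at rows about 207–290.

Run:
```python
from h import *
c=env.get_calibration("wrist"); K=np.array(c["intrinsics"]); M=np.array(c["mount"])
im=cv2.imread("pics/w2.png"); print([im[r,257].tolist() for r in range(170,296,4)]); print([im[200,c].tolist() for c in range(234,282,3)])
for n,px,z in [("sole back",(257,174),.024),("top back",(257,207),-.04),("top front",(257,291),-.04),("soleL",(243,174),.024),("soleR",(271,174),.024),("topL",(238,207),-.04),("topR",(276,207),-.04),("bladeL",(246,330),.016),("bladeR",(265,330),.016)]:
    print(n,(ray(px,K,M,z)[0]*1000).round(1))
```

```text
[[87, 124, 157], [33, 58, 96], [27, 51, 90], [35, 56, 95], [33, 55, 94], [31, 55, 94], [33, 54, 93], [31, 53, 93], [27, 51, 92], [36, 67, 121], [38, 71, 129], [43, 76, 131], [39, 72, 129], [43, 76, 132], [42, 73, 130], [41, 73, 130], [41, 73, 130], [40, 72, 129], [42, 74, 132], [38, 72, 129], [70, 127, 204], [72, 129, 207], [69, 127, 205], [68, 126, 206], [68, 126, 206], [68, 126, 206], [69, 126, 206], [67, 123, 206], [67, 123, 204], [67, 123, 205], [69, 117, 199], [201, 212, 213]]
[[85, 120, 151], [86, 121, 154], [23, 49, 86], [28, 51, 92], [32, 54, 94], [30, 52, 91], [27, 53, 92], [24, 51, 91], [26, 52, 93], [27, 52, 93], [28, 54, 94], [32, 54, 95], [33, 55, 95], [33, 57, 95], [95, 135, 175], [96, 135, 171]]
sole back [24.9 -0.1 24. ]
top back [ 25.   -0.2 -40. ]
top front [-21.8  -0.2 -40. ]
soleL [24.9 -9.7 24. ]
soleR [24.9  9.5 24. ]
topL [ 25.   -9.2 -40. ]
topR [ 25.    8.9 -40. ]
bladeL [-98.6  -8.8  16. ]
bladeR [-98.6   6.   16. ]
```

step_arm([
  [0, 0, 0, 0, 0, 6, 1],
  [0, 0, 0, 0, 0, 6.5, 1],
  [0, 0, 0, 0, 0, 6.5, 1],
  [0, 0, 0, 0, 0, 6.5, 1],
  [0, 0, 0, 0, 0, 6.5, 1],
  [0, 0, 0, 0, 0, 6.5, 1],
  [0, 0, 0, 0, 0, 6, 1],
  [0, 0, 0, 0, 0, 0, 1],
])

```text
clock: 4.27
tool_pos: [0.4595, 0.3424, 0.1253]
tool_rot: [2.206, 2.237, -0.004]
contact_force: [0.0, 0.3, -1.4]
gripper_width: 0.0169
grasp_force: 98.1
```

step_arm([
  [-15, 0, 0, 0, 0, 0, 1],
  [-30, 1, 10, 0, 0, 0, 1],
  [-32, 0, 10, 0, 0, 0, 1],
  [-32, 1, 10, 0, 0, 0, 1],
  [-32, 0, 10, 0, 0, 0, 1],
  [-30, 0, 9, 0, 0, 0, 1],
  [-25, 0, 9, 0, 0, 0, 1],
  [-15, 0, 0, 0, 0, 0, 1],
])

```text
clock: 4.93
tool_pos: [0.4646, 0.1281, 0.0669]
tool_rot: [-2.198, -2.244, 0.006]
contact_force: [-0.5, -0.5, -1.7]
gripper_width: 0.0169
grasp_force: 98.1
```

```bash
python3 m2.py w3 | head -1
python3 - <<'E'
from h import *
im,K,E,c=grab("top"); s=env.sense(); print(s["clock"],s["tool_pos"])
cv2.imwrite("pics/t3.png",np.vstack([cv2.resize(im[165:260,170:310],(800,542),interpolation=cv2.INTER_CUBIC)]))
hsv=cv2.cvtColor(im,cv2.COLOR_BGR2HSV)
Rm=R.from_rotvec(s["tool_rot"]).as_matrix(); print(Rm[:,0].round(4))
P=s["tool_pos"]+Rm@np.array([-.17,.018,.016]); print("hook pred",P,proj(P,K,E))
E
```

```text
4.9833 [0.46491868 0.12620988 0.06756495] [[-0.0188, 0.9998, -0.0025], [0.9998, 0.0188, -0.0026], [-0.0025, -0.0026, -1.0]] [ 0.12508735 -5.18797075 -1.86364429]
5.0333 [0.46539807 0.12840675 0.06799704]
[-0.0189  0.9998 -0.0016]
hook pred [ 0.48657903 -0.04124884  0.05223793] [[243.15405454 228.74996264]]
```

View pics/t3.png

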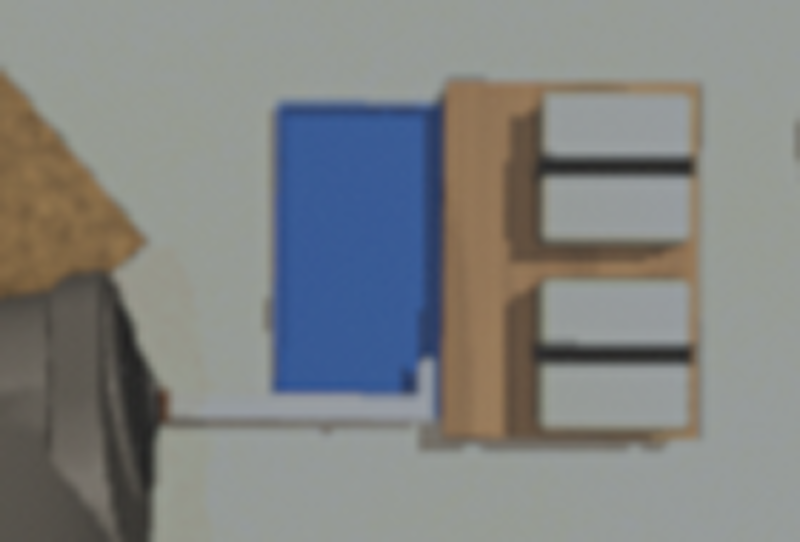

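View pics/w3.png

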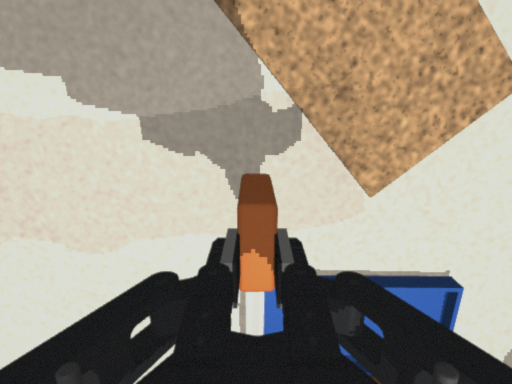

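The top crop shows the probe parallel to the station, with its toe just ahead of the shelf. The toe tip is at crop (428,358) and the shelf's lower edge at crop row 439. The blade therefore looks about 7 mm closer to the side wall than planned. The wrist view shows the handle held straight and the tray at the right. I'll measure the offset relative to the shelf, which is at the same height as the blade.

Run:
```python
from h import *
im,K,E,c=grab("top"); hsv=cv2.cvtColor(im,cv2.COLOR_BGR2HSV).astype(int)
s=env.sense(); Rm=R.from_rotvec(s["tool_rot"]).as_matrix(); print(s["tool_pos"])
g=im.astype(float)
def edges(col,r0,r1,ch): # subpixel strongest gradients along rows
    p=cv2.GaussianBlur(g[:,:,ch],(1,3),0)[r0:r1,col]; return p
for col in (248,252,256): print(col,"blue",g[172:186,col,0].astype(int).tolist(),g[236:248,col,0].astype(int).tolist())
for col in (205,215,225,235): print(col,"red",g[228:244,col,2].astype(int).tolist())
for col in (242,243,244,245,246): print(col,"red",g[222:244,col,2].astype(int).tolist())
print("row 236 red",g[236,236:256,2].astype(int).tolist(),"row 229",g[229,236:256,2].astype(int).tolist(),"row 210",g[210,236:256,2].astype(int).tolist())
```

```text
[0.46575283 0.13033634 0.06829376]
248 blue [152, 151, 150, 149, 151, 152, 137, 114, 98, 87, 83, 83, 84, 84] [84, 83, 84, 83, 82, 82, 94, 110, 141, 151, 151, 151]
252 blue [150, 149, 150, 151, 151, 149, 131, 102, 87, 87, 87, 88, 87, 88] [85, 86, 86, 86, 84, 81, 107, 142, 153, 152, 149, 148]
256 blue [150, 152, 151, 150, 149, 152, 149, 118, 89, 86, 86, 87, 87, 87] [92, 93, 92, 91, 91, 89, 95, 111, 141, 153, 151, 151]
205 red [150, 150, 150, 149, 149, 150, 150, 150, 150, 142, 120, 114, 139, 150, 150, 149]
215 red [152, 151, 152, 152, 152, 151, 151, 150, 151, 148, 127, 120, 141, 149, 151, 150]
225 red [56, 56, 55, 54, 56, 90, 137, 151, 152, 146, 120, 116, 140, 150, 151, 150]
235 red [56, 57, 56, 56, 52, 81, 136, 152, 152, 148, 131, 122, 141, 150, 151, 150]
242 red [57, 56, 56, 55, 58, 73, 88, 93, 92, 91, 89, 103, 138, 150, 152, 148, 137, 140, 147, 149, 147, 147]
243 red [51, 51, 49, 49, 57, 94, 132, 143, 143, 143, 141, 143, 151, 153, 154, 150, 135, 128, 127, 127, 126, 130]
244 red [47, 49, 47, 44, 55, 96, 136, 148, 149, 148, 147, 146, 147, 147, 147, 144, 129, 118, 116, 117, 115, 120]
245 red [45, 45, 45, 43, 46, 66, 94, 101, 99, 98, 98, 98, 98, 98, 97, 98, 102, 110, 115, 116, 115, 120]
246 red [51, 52, 57, 60, 59, 63, 68, 68, 65, 66, 66, 67, 66, 65, 65, 71, 92, 109, 114, 116, 114, 120]
row 236 red [152, 152, 152, 152, 152, 152, 152, 154, 147, 97, 65, 109, 136, 137, 134, 136, 140, 148, 151, 151] row 229 [57, 58, 56, 52, 49, 53, 93, 143, 148, 101, 68, 110, 136, 137, 134, 135, 140, 148, 150, 150] row 210 [58, 59, 57, 57, 58, 57, 59, 57, 50, 46, 49, 85, 127, 136, 136, 141, 147, 147, 146, 147]
```

The blade centre is at station y ≈ -83 and the hook at x ≈ -19, parallel to the station. I'll shift +4 mm in y, lower, then insert.

step_arm([
  [0, 2, 5, 0, 0, 0, 1],
  [0, 2, 10, 0, 0, 0, 1],
  [0, 0, 5, 0, 0, 0, 1],
  [0, 0, 0, 0, 0, 0, 1],
  [0, 0, 0, 0, 0, 0, 1],
])

```text
clock: 5.5
tool_pos: [0.4699, 0.1323, 0.0481]
tool_rot: [-2.199, -2.244, 0.002]
contact_force: [-0.4, -0.5, -1.4]
gripper_width: 0.0168
grasp_force: 98.1
```

step_arm([
  [-4, 0, 0, 0, 0, 0, 1],
  [-8, 0, 0, 0, 0, 0, 1],
  [-9, 0, 0, 0, 0, 0, 1],
  [-9, 0, 0, 0, 0, 0, 1],
  [-9, 0, 0, 0, 0, 0, 1],
  [-8, 0, 0, 0, 0, 0, 1],
  [-4, 0, 0, 0, 0, 0, 1],
  [0, 0, 0, 0, 0, 0, 1],
])

```text
clock: 6.17
tool_pos: [0.4713, 0.0799, 0.0489]
tool_rot: [2.202, 2.241, -0.0]
contact_force: [0.3, -0.4, -1.4]
gripper_width: 0.0171
grasp_force: 98.1
```

step_arm([
  [-5, 0, 0, 0, 0, 0, 1],
  [-10, 0, 0, 0, 0, 0, 1],
  [-11, 0, 0, 0, 0, 0, 1],
  [-11, 0, 0, 0, 0, 0, 1],
  [-11, 0, 0, 0, 0, 0, 1],
  [-10, 0, 0, 0, 0, 0, 1],
  [-8, 0, 0, 0, 0, 0, 1],
  [-3, 0, 0, 0, 0, 0, 1],
])

```text
clock: 6.83
tool_pos: [0.4725, 0.0105, 0.0488]
tool_rot: [2.202, 2.241, -0.0]
contact_force: [-0.3, 0.5, -2.6]
gripper_width: 0.0168
grasp_force: 98.1
```

step_arm([
  [0, 0, 0, 0, 0, 0, 1],
  [0, 0, 0, 0, 0, 0, 1],
])

```text
clock: 7.0
tool_pos: [0.4726, 0.0122, 0.0488]
tool_rot: [-2.2, -2.242, -0.0]
contact_force: [0.5, 0.2, -0.5]
gripper_width: 0.0178
grasp_force: 98.1
```

step_arm([
  [0, 3, 0, 0, 0, 0, 1],
  [0, 5, 0, 0, 0, 0, 1],
  [0, 6, 0, 0, 0, 0, 1],
  [0, 6, 0, 0, 0, 0, 1],
  [0, 5, 0, 0, 0, 0, 1],
  [0, 4, 0, 0, 0, 0, 1],
  [0, 3, 0, 0, 0, 0, 1],
  [0, 0, 0, 0, 0, 0, 1],
])

```text
clock: 7.67
tool_pos: [0.5052, 0.0128, 0.0488]
tool_rot: [2.2, 2.242, -0.0]
contact_force: [-0.9, -0.2, -1.5]
gripper_width: 0.017
grasp_force: 98.1
```

step_arm([
  [0, 1, 0, 0, 0, 0, 1],
  [0, 1, 0, 0, 0, 0, 1],
  [0, 1, 0, 0, 0, 0, 1],
  [0, 1, 0, 0, 0, 0, 1],
  [0, 1, 0, 0, 0, 0, 1],
  [0, 1, 0, 0, 0, 0, 1],
])

```text
clock: 8.17
tool_pos: [0.5106, 0.0129, 0.0488]
tool_rot: [2.2, 2.243, 0.0]
contact_force: [-0.2, 0.3, -1.4]
gripper_width: 0.017
grasp_force: 98.1
```

step_arm([
  [0, 1, 0, 0, 0, 0, 1],
  [0, 1, 0, 0, 0, 0, 1],
  [0, 1, 0, 0, 0, 0, 1],
  [0, 1, 0, 0, 0, 0, 1],
  [0, 1, 0, 0, 0, 0, 1],
])

```text
clock: 8.58
tool_pos: [0.5157, 0.013, 0.0488]
tool_rot: [2.2, 2.243, -0.0]
contact_force: [0.0, -1.1, -1.6]
gripper_width: 0.0169
grasp_force: 98.1
```

```bash
cat > f.py <<'E'
from cell import env
s=env.sense(); print(s["clock"],s["tool_pos"].round(4),s["tool_rot"].round(4),"F",s["contact_force"].round(2),"M",s["torque"].round(3))
E
python3 f.py
```

```text
8.5833 [0.5157 0.013  0.0488] [ 2.2000e+00  2.2426e+00 -1.0000e-04] F [ 0.03 -1.07 -1.62] M [ 0.077  0.024 -0.037]
```

step_arm([
  [0, 1, 0, 0, 0, 0, 1],
  [0, 1, 0, 0, 0, 0, 1],
  [0, 1, 0, 0, 0, 0, 1],
  [0, 1, 0, 0, 0, 0, 1],
  [0, 1, 0, 0, 0, 0, 1],
  [0, 1, 0, 0, 0, 0, 1],
])

```text
clock: 9.08
tool_pos: [0.5217, 0.0131, 0.0488]
tool_rot: [2.2, 2.243, -0.0]
contact_force: [0.0, -0.6, -1.4]
gripper_width: 0.0172
grasp_force: 98.1
```

```bash
python3 f.py
```

```text
9.0833 [0.5217 0.0131 0.0488] [ 2.2     2.2427 -0.    ] F [ 0.02 -0.59 -1.41] M [ 0.016  0.002 -0.013]
```

step_arm([
  [0, 1, 0, 0, 0, 0, 1],
  [0, 1, 0, 0, 0, 0, 1],
  [0, 1, 0, 0, 0, 0, 1],
  [0, 1, 0, 0, 0, 0, 1],
  [0, 1, 0, 0, 0, 0, 1],
  [0, 1, 0, 0, 0, 0, 1],
])

```text
clock: 9.58
tool_pos: [0.5277, 0.0132, 0.0488]
tool_rot: [2.2, 2.243, -0.0]
contact_force: [0.2, 0.2, -1.2]
gripper_width: 0.0173
grasp_force: 98.1
```

```bash
python3 f.py
```

```text
9.5833 [0.5277 0.0132 0.0488] [ 2.2000e+00  2.2427e+00 -1.0000e-04] F [ 0.15  0.19 -1.2 ] M [0.064 0.015 0.02 ]
```

step_arm([
  [0, 1, 0, 0, 0, 0, 1],
  [0, 1, 0, 0, 0, 0, 1],
  [0, 1, 0, 0, 0, 0, 1],
  [0, 1, 0, 0, 0, 0, 1],
  [0, 1, 0, 0, 0, 0, 1],
  [0, 1, 0, 0, 0, 0, 1],
])

```text
clock: 10.08
tool_pos: [0.5336, 0.0133, 0.0488]
tool_rot: [-2.2, -2.243, 0.0]
contact_force: [-0.1, -0.5, -1.2]
gripper_width: 0.0173
grasp_force: 98.1
```

```bash
python3 f.py
```

```text
10.0833 [0.5336 0.0133 0.0488] [-2.2001e+00 -2.2426e+00  1.0000e-04] F [-0.05 -0.47 -1.19] M [ 0.068 -0.017 -0.009]
```

step_arm([
  [0, 1, 0, 0, 0, 0, 1],
  [0, 1, 0, 0, 0, 0, 1],
  [0, 1, 0, 0, 0, 0, 1],
  [0, 1, 0, 0, 0, 0, 1],
  [0, 1, 0, 0, 0, 0, 1],
  [0, 1, 0, 0, 0, 0, 1],
])

```text
clock: 10.58
tool_pos: [0.5396, 0.0134, 0.0488]
tool_rot: [-2.2, -2.243, 0.0]
contact_force: [0.6, -0.9, -1.2]
gripper_width: 0.0173
grasp_force: 98.1
```

```bash
python3 f.py
```

```text
10.5833 [0.5396 0.0134 0.0488] [-2.2000e+00 -2.2427e+00  1.0000e-04] F [ 0.64 -0.93 -1.23] M [ 0.062 -0.034 -0.027]
```

step_arm([
  [0, 1, 0, 0, 0, 0, 1],
  [0, 1, 0, 0, 0, 0, 1],
  [0, 1, 0, 0, 0, 0, 1],
  [0, 1, 0, 0, 0, 0, 1],
  [0, 1, 0, 0, 0, 0, 1],
  [0, 1, 0, 0, 0, 0, 1],
])

```text
clock: 11.08
tool_pos: [0.5456, 0.0136, 0.0488]
tool_rot: [-2.2, -2.243, 0.0]
contact_force: [-1.4, -0.3, -1.8]
gripper_width: 0.0168
grasp_force: 98.2
```

```bash
python3 f.py
```

```text
11.0833 [0.5456 0.0136 0.0488] [-2.2000e+00 -2.2426e+00  2.0000e-04] F [-1.38 -0.28 -1.82] M [ 0.015  0.286 -0.162]
```

step_arm([
  [0, 1, 0, 0, 0, 0, 1],
  [0, 0, 0, 0, 0, 0, 1],
])

```text
clock: 11.25
tool_pos: [0.5463, 0.0136, 0.0487]
tool_rot: [-2.2, -2.242, 0.001]
contact_force: [-2.0, -0.5, -1.3]
gripper_width: 0.017
grasp_force: 98.2
```

```bash
python3 f.py
```

```text
11.25 [0.5463 0.0136 0.0487] [-2.1999e+00 -2.2420e+00  9.0000e-04] F [-2.03 -0.51 -1.34] M [ 0.088  0.579 -0.245]
```

The disc is pinned: force 2 N, lever about 0.12 m, which puts it at x ≈ 50. I'll ease off and drag.

step_arm([
  [0, -1, 0, 0, 0, 0, 1],
  [0, -1.2, 0, 0, 0, 0, 1],
  [3, 0, 0, 0, 0, 0, 1],
  [5, 0, 0, 0, 0, 0, 1],
  [5, 0, 0, 0, 0, 0, 1],
  [5, 0, 0, 0, 0, 0, 1],
  [5, 0, 0, 0, 0, 0, 1],
  [5, 0, 0, 0, 0, 0, 1],
])

```text
clock: 11.92
tool_pos: [0.5438, 0.0423, 0.0488]
tool_rot: [-2.2, -2.243, -0.0]
contact_force: [0.6, -0.2, -1.6]
gripper_width: 0.017
grasp_force: 98.1
```

```bash
python3 f.py
```

```text
11.9167 [0.5438 0.0423 0.0488] [-2.1996e+00 -2.2431e+00 -1.0000e-04] F [ 0.58 -0.21 -1.64] M [ 0.061 -0.044 -0.034]
```

step_arm([
  [5, 0, 0, 0, 0, 0, 1],
  [5, 0, 0, 0, 0, 0, 1],
  [5, 0, 0, 0, 0, 0, 1],
  [5, 0, 0, 0, 0, 0, 1],
  [5, 0, 0, 0, 0, 0, 1],
  [5, 0, 0, 0, 0, 0, 1],
  [5, 0, 0, 0, 0, 0, 1],
  [5, 0, 0, 0, 0, 0, 1],
])

```text
clock: 12.58
tool_pos: [0.543, 0.082, 0.0488]
tool_rot: [2.2, 2.243, -0.0]
contact_force: [0.2, -0.4, -1.9]
gripper_width: 0.0168
grasp_force: 98.1
```

```bash
python3 f.py
```

```text
12.5833 [0.543  0.082  0.0488] [ 2.2000e+00  2.2427e+00 -1.0000e-04] F [ 0.22 -0.42 -1.92] M [ 0.01  -0.047  0.029]
```

step_arm([
  [5, 0, 0, 0, 0, 0, 1],
  [5, 0, 0, 0, 0, 0, 1],
  [5, 0, 0, 0, 0, 0, 1],
  [4, 0.5, 0, 0, 0, 0, 1],
  [0, 0, 0, 0, 0, 0, 1],
])

```text
clock: 13.0
tool_pos: [0.5433, 0.1016, 0.0488]
tool_rot: [-2.199, -2.244, -0.0]
contact_force: [-0.7, 0.2, -1.8]
gripper_width: 0.0169
grasp_force: 98.1
```

```bash
cat > t.py <<'E'
import sys; from h import *
im,K,E,c=grab("top"); s=env.sense(); print(s["clock"],s["tool_pos"].round(4),"F",s["contact_force"].round(2))
hsv=cv2.cvtColor(im,cv2.COLOR_BGR2HSV); m=cv2.inRange(hsv,(20,110,80),(36,255,255)); m[:170]=0;m[250:]=0;m[:,:205]=0;m[:,265:]=0
ys,xs=np.nonzero(m); print("yellow",len(xs),xs.mean() if len(xs) else 0,ys.mean() if len(xs) else 0)
cv2.imwrite(f"pics/{sys.argv[1]}.png",cv2.resize(im[165:260,170:310],(800,542),interpolation=cv2.INTER_CUBIC))
E
python3 t.py t4
```

```text
13.05 [0.5432 0.101  0.0488] F [ 0.44 -0.23 -1.03]
yellow 32 244.15625 205.71875
```

View pics/t4.png

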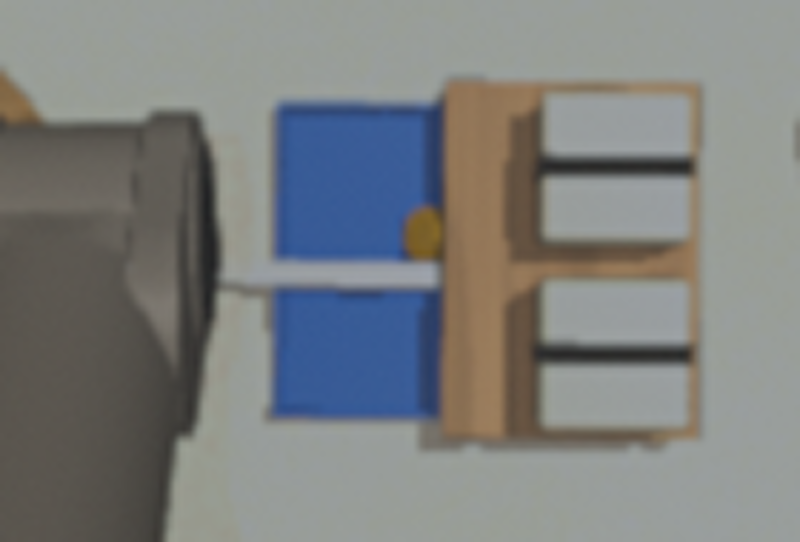

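The disc has emerged at crop (424,232), caught by the toe beside the bar. I'll keep dragging it over the edge.

step_arm([
  [4, 0.5, 0, 0, 0, 0, 1],
  [5, 0.5, 0, 0, 0, 0, 1],
  [5, 0.5, 0, 0, 0, 0, 1],
  [5, 0, 0, 0, 0, 0, 1],
  [5, 0, 0, 0, 0, 0, 1],
  [5, 0, 0, 0, 0, 0, 1],
  [5, 0, 0, 0, 0, 0, 1],
  [0, 0, 0, 0, 0, 0, 1],
])

```text
clock: 13.72
tool_pos: [0.5439, 0.1359, 0.0487]
tool_rot: [-2.198, -2.244, -0.0]
contact_force: [-0.2, -0.1, -1.6]
gripper_width: 0.0172
grasp_force: 98.1
```

step_arm([
  [4, 0, 0, 0, 0, 0, 1],
  [4, 0, 0, 0, 0, 0, 1],
  [0, 0, 0, 0, 0, 0, 1],
  [0, 0, 0, 0, 0, 0, 1],
])

```text
clock: 14.05
tool_pos: [0.5439, 0.1427, 0.0488]
tool_rot: [-2.2, -2.243, 0.0]
contact_force: [-0.7, -0.3, -1.1]
gripper_width: 0.017
grasp_force: 98.1
```

```bash
python3 t.py t5
```

```text
14.1 [0.5439 0.1425 0.0488] F [-0.72 -0.25 -1.27]
yellow 58 233.4655172413793 205.44827586206895
```

View pics/t5.png

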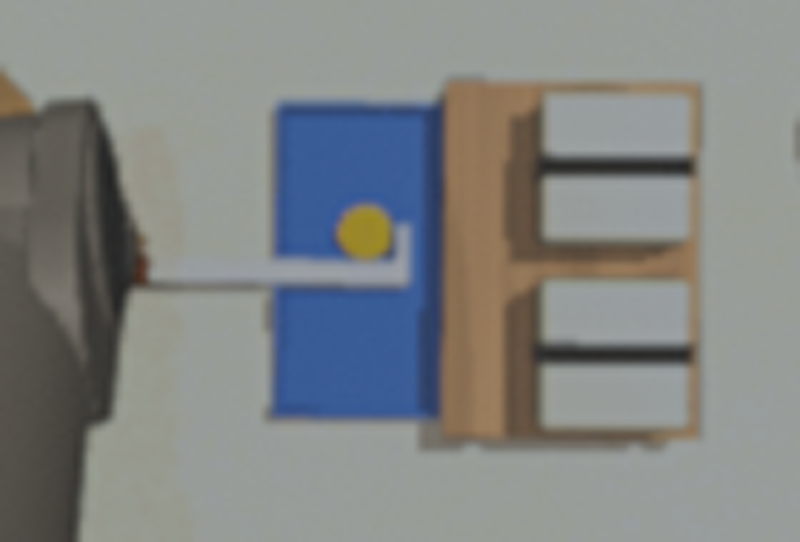

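The disc lies flat in the tray at crop (366,232), clear of the walls. I'll lift and carry the probe back to the mat.

step_arm([
  [0, 0, -5, 0, 0, 0, 1],
  [0, 0, -15, 0, 0, 0, 1],
  [0, 0, -25, 0, 0, 0, 1],
  [0, 0, -25, 0, 0, 0, 1],
  [0, 0, -10, 0, 0, 0, 1],
  [0, 0, 0, 0, 0, 0, 1],
])

```text
clock: 14.6
tool_pos: [0.5452, 0.1428, 0.1313]
tool_rot: [2.2, 2.241, 0.006]
contact_force: [-0.5, 0.3, -1.5]
gripper_width: 0.017
grasp_force: 98.2
```

step_arm([
  [12, -5, 0, 0, 0, 0, 1],
  [28, -11, 0, 0, 0, 0, 1],
  [32, -12, 0, 0, 0, 0, 1],
  [32, -13, 0, 0, 0, 0, 1],
  [32, -13, 0, 0, 0, 0, 1],
  [30, -12, 0, 0, 0, 0, 1],
  [24, -9, 0, 0, 0, 0, 1],
  [12, -5, 0, 0, 0, 0, 1],
])

```text
clock: 15.27
tool_pos: [0.4577, 0.3462, 0.1276]
tool_rot: [-2.195, -2.246, 0.002]
contact_force: [0.5, -0.8, -1.6]
gripper_width: 0.0171
grasp_force: 98.1
```

step_arm([
  [0, 0, 0, 0, 0, -6, 1],
  [0, 0, 0, 0, 0, -6.5, 1],
  [0, 0, 0, 0, 0, -6.5, 1],
  [0, 0, 0, 0, 0, -6.5, 1],
  [0, 0, 0, 0, 0, -6.5, 1],
  [0, 0, 0, 0, 0, -6.5, 1],
  [0, 0, 0, 0, 0, -6, 1],
  [0, 0, 0, 0, 0, 0, 1],
])

```text
clock: 15.93
tool_pos: [0.46, 0.3421, 0.1279]
tool_rot: [-1.18, -2.911, 0.002]
contact_force: [0.1, -0.1, -1.7]
gripper_width: 0.0172
grasp_force: 98.1
```

```bash
python3 f.py; python3 t.py t6
```

```text
15.9333 [0.46   0.3421 0.1279] [-1.1800e+00 -2.9109e+00  1.7000e-03] F [ 0.13 -0.05 -1.7 ] M [ 0.003  0.088 -0.087]
15.9833 [0.46   0.3421 0.128 ] F [-0.35 -0.17 -0.96]
yellow 59 233.42372881355934 205.5084745762712
```

step_arm([
  [0, 0, 10, 0, 0, 0, 1],
  [0, 0, 22, 0, 0, 0, 1],
  [0, 0, 25, 0, 0, 0, 1],
  [0, 0, 20, 0, 0, 0, 1],
  [0, 0, 11, 0, 0, 0, 1],
  [0, 0, 5, 0, 0, 0, 1],
  [0, 0, 3, 0, 0, 0, 1],
  [0, 0, 2, 0, 0, 0, 1],
])

```text
clock: 16.65
tool_pos: [0.4603, 0.3431, 0.031]
tool_rot: [1.188, 2.908, 0.001]
contact_force: [-0.9, -0.3, -1.1]
gripper_width: 0.0171
grasp_force: 98.1
```

step_arm([
  [0, 0, 0.5, 0, 0, 0, 1],
  [0, 0, 0, 0, 0, 0, 1],
  [0, 0, 0, 0, 0, 0, 1],
])

```text
clock: 16.9
tool_pos: [0.4604, 0.3433, 0.031]
tool_rot: [1.187, 2.908, 0.002]
contact_force: [-0.5, 0.9, -2.0]
gripper_width: 0.0172
grasp_force: 98.1
```

step_arm([
  [0, 0, 1, 0, 0, 0, 1],
  [0, 0, 1, 0, 0, 0, 1],
  [0, 0, 0.5, 0, 0, 0, 1],
  [0, 0, 0, 0, 0, 0, 1],
])

```text
clock: 17.23
tool_pos: [0.46, 0.343, 0.0278]
tool_rot: [-1.187, -2.909, -0.0]
contact_force: [-0.4, -0.0, -1.3]
gripper_width: 0.0172
grasp_force: 98.1
```

```bash
python3 f.py
```

```text
17.2333 [0.46   0.343  0.0278] [-1.187  -2.9087 -0.    ] F [-0.39 -0.   -1.28] M [ 0.068 -0.014  0.028]
```

step_arm([
  [0, 0, 0.5, 0, 0, 0, 1],
  [0, 0, 0, 0, 0, 0, 0.5],
  [0, 0, 0, 0, 0, 0, 0],
  [0, 0, 0, 0, 0, 0, -0.5],
  [0, 0, 0, 0, 0, 0, -1],
  [0, 0, 0, 0, 0, 0, -1],
  [0, 0, 0, 0, 0, 0, -1],
  [0, 0, 0, 0, 0, 0, -1],
], force=20)

```text
clock: 17.9
tool_pos: [0.46, 0.343, 0.0273]
tool_rot: [1.187, 2.909, -0.0]
contact_force: [0.5, -0.4, -0.6]
gripper_width: 0.0858
grasp_force: 0.0
```

step_arm([
  [0, 0, -15, 0, 0, 0, -1],
  [0, 0, -28, 0, 0, 0, -1],
  [0, 0, -30, 0, 0, 0, -1],
  [0, 0, -30, 0, 0, 0, -1],
  [0, 0, -30, 0, 0, 0, -1],
  [0, 0, -20, 0, 0, 0, -1],
  [0, 0, 0, 0, 0, 0, -1],
  [0, 0, 0, 0, 0, 0, -1],
])

```text
clock: 18.57
tool_pos: [0.4604, 0.3434, 0.1813]
tool_rot: [1.187, 2.908, 0.003]
contact_force: [-0.8, 0.3, -0.9]
gripper_width: 0.0852
grasp_force: 0.0
```

```bash
python3 m2.py w7 | head -1; python3 t.py t7; python3 f.py
```

```text
18.6167 [0.45986669 0.34298923 0.18017163] [[-0.7146, 0.6995, 0.0001], [0.6995, 0.7146, 0.0003], [0.0002, 0.0003, -1.0]] [ 0.0743647  -0.14786221 -0.14861517]
18.6667 [0.4596 0.3427 0.1795] F [-0.77  0.02 -0.1 ]
yellow 59 233.42372881355934 205.5084745762712
18.6667 [0.4596 0.3427 0.1795] [-1.1868e+00 -2.9083e+00  1.6000e-03] F [-0.77  0.02 -0.1 ] M [-0.028  0.001  0.021]
```

View pics/w7.png

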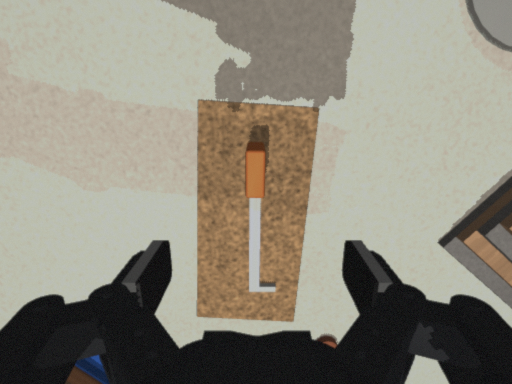

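The probe lies flat along the mat, with its handle at (256,172) and hook at (265,288), both well inside the mat. The gripper is clear and the disc is still in the tray, so I'm handing in.

```bash
python3 -c "
from cell import env
print(env.job_done())"
```

```text
the job is handed in; nothing more can be done
None
```

I handed the job in at about 19 s on the robot's clock: the disc lies alone in the blue tray, and the probe is flat on its mat and released. The highest force I read was about 15 N, at the wrist as the gripper first closed. The hand-in returned no verdict.

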